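Fetch the brass bowl from behind the canisters

ROBOT

A 7-joint arm with a two-finger parallel gripper is mounted at the origin on the work surface. World frame = base frame: x ahead of the robot, y to its left, z up, the work surface at z = 0. Lengths are in mm, angles in rad, forces in N, time in s.
With the tool pointing down it reaches from about 400 to 900 mm from the base axis. Payload 5.6 kg.
Tool frame: the origin (TCP) lies midway between the tips of the shut fingers; the grasp point (between the pads) lies 19 mm behind it; z points along the fingers, y is the line along which they close (so a half turn about z gives the same grasp; the last joint's range is limited). The gripper opens to 92 mm and grips with 3 to 60 N. Pads are 20 mm wide; open, the fingers measure 128 mm over their backs; the gripper's body (75 mm by 189 mm) begins 69 mm behind the grasp point.
Start: joints at [-1.219, 0.468, -0.012, 1.603, 0.006, 1.071, -0.056], TCP at [250.047, 599.989, 182.092] pointing down, gripper open.
Joint ranges: [-2.53, 2.53], [-0.31, 2.02], [-1.57, 1.55], [0.28, 2.44], [-1.29, 4.43], [0.15, 1.84], [-2.92, 2.92]. Speed limits (rad/s): [2.57, 2.57, 3.14, 3.14, 3.14, 3.14, 3.14].

INTERFACE

Orientations are given as a rotation vector (axis times angle).
In Python, from station import robot gives the robot as it stands. The module is installed in compiled form; this text tells all that it offers.
- The arm moves only by the tool play_rows, never from a script. Its arguments are lists of equal length, an entry for each row: "slide": the shift along the tool's x, y, z in mm, a list of three; "twist": the turn about the tool's z in rad; "jaw": the opening, from 0 (shut) to 1 (fully open). In form: {"slide": [[dx, dy, dz], ...], "twist": [twist, ...], "jaw": [jaw, ...]}. A call has 1 to 10 rows; each row shifts and turns the commanded pose from where the row before left it, along the tool's axes as they then stand; what a row does not reach is not made up. A row lasts 1/8 s, in which the tool goes at most 62.5 mm and 10.7 degrees, less where a joint would pass 70% of its speed; a pose out of reach is approached as far as the arm can. A call with a gripper value outside its range is refused whole. The fingers move at their own pace and stop on an object; "newtons" is the grip in N (left out, the last holds). Time passes only in rows, so rows that do not move let the fingers close. It gives the time, the measured TCP pose, the force, the opening and the grip force at its end, in the units of the state.
- robot.get_obs(): the state, without advancing time (a new reading comes with each control period).
- robot.get_image(name): name is "scene" or "top" or "wrist"; returns a dict with "frame" (400x640x3 uint8, blue, green, red), "fov_y" (degrees; the focal length in pixels is half the picture's height over the tangent of half this angle, whatever the lens; pixels are square), "cx", "cy" (the principal point, pixels), "world_to_cam" (4x4, takes a point from world to camera coordinates). Camera axes: x right, y up, looking along -z (the intrinsics and any distortion apply to the point x, -y, -z); pixel columns grow to the right and rows downward; lengths in mm; the calibration is good to about 2 mm. A picture is of the moment at which its call begins. There is no depth.
- robot.hand_in(): hands the job in; it is judged then, once.
Trained networks look in a picture, given as the dict that the camera call returned (one of the last four; its "shot" number tells which), for a name from the list of things; names that differ only in an ending like _2 or _b are one class to them, and where a whole thing is asked for, a point or a joint stands for the part that bears it (a point fixed in the world has none). Each returns a list of dicts, best first, with "confidence" (0 to 1); they miss things now and then, are a little off and sometimes report something else, mostly with a low value. They report only what shows in the picture. A call takes as long as a camera call. They do not tell look-alikes from the thing itself.
- robot.look_for(thing, picture): "point" ([row, column] in pixels, amid what is visible of it).
- robot.mark_of(thing, picture): "point" ([row, column] in pixels: a listed point, or the origin of a listed thing).
The state is a dict: "time": time; "joint_positions": joint angles; "dq": joint speeds; "effort": joint torques, N m; "position": TCP position; "eef_rot": TCP orientation; "force": force on the tool from outside, world axes, zero at the start; "ft_torque": the same for the moment, N m; "width": finger opening in mm; "finger_force": force on a finger pad.
Only numpy, scipy, OpenCV 4.12 (cv2) and the standard library are available. Lean on these libraries where they do the work, as an engineer would, in place of code of your own. Each camera call takes 0.05 s, during which the arm holds its last target. There are 200 camera calls.

TASK

I need the brass sugar bowl from behind the three canisters in the wire basket: first stand all three canisters on the wooden board, then set the bowl in the middle of the white plate, and only then put every canister back in the basket on the exact spot where it stood at the start. Everything stays upright and is set down, not dropped, and the blue mug, the green oil bottle and the pepper mill are left alone.

Things in the scene. Friction and masses are not known exactly. Their poses are not given: they have to be found in the camera images.
- canister_red: White ceramic canister with a red lid, loose, about 0.3 kg. Round: body and lid 54 mm diameter and 110 mm high, and on the lid an upright round red knob of 26 mm diameter and 30 mm height to lift it by (110 to 140 mm above the origin). Origin: centre of its underside; z up. At the start it stands in the basket, crowded by the others.
- canister_green: White ceramic canister with a green lid, loose, about 0.3 kg. Round: body and lid 54 mm diameter and 110 mm high, and on the lid an upright round green knob of 26 mm diameter and 30 mm height to lift it by (110 to 140 mm above the origin). Origin: centre of its underside; z up. At the start it stands in the basket, crowded by the others.
- canister_blue: White ceramic canister with a blue lid, loose, about 0.3 kg. Round: body and lid 54 mm diameter and 110 mm high, and on the lid an upright round blue knob of 26 mm diameter and 30 mm height to lift it by (110 to 140 mm above the origin). Origin: centre of its underside; z up. At the start it stands in the basket, crowded by the others.
- bowl: Open round brass bowl on a narrow foot, loose, about 0.2 kg, 60 mm high. The cup is 56 mm in outer diameter, its sides upright from 34 to 60 mm above the origin (wall 3 mm), tapering below to a 40 mm foot. Origin: centre of its underside; z up. At the start it stands in the basket on the far side of the canisters, which are taller and leave a gripper no room around it.
- basket: Chrome wire basket, fixed, 200 mm (its x) by 240 mm (its y), rim 50 mm high, wire walls 5 mm thick, open on top, with a flat grey liner whose top is 12 mm above the origin. Origin: centre of its underside on the counter; x points to the side where the bowl stands. No marks show the canisters' places.
- board: Brown wooden chopping board, fixed, lying flat: 250 mm (its x) by 130 mm (its y), 15 mm thick, with room for the three canisters in a row along x. Origin: centre of its underside.
- plate: Flat white round plate with a blue ring, fixed, 132 mm diameter, flat top 8 mm above the origin. Origin: centre of its underside. It lies on the other side of the basket from the board.
- mug: Blue ceramic mug, 76 mm diameter, 90 mm high, handle on its y side; a bystander beyond the basket. Origin: centre of its underside.
- oil: Green glass oil bottle, 60 mm diameter, 190 mm high, black cap; a bystander beyond the basket. Origin: centre of its underside.
- mill: Dark wooden pepper mill, 52 mm diameter, 125 mm high; a bystander beyond the basket. Origin: centre of its underside.
Mind the look-alikes: they are no part of the job. Of the things shaped like the bowl, the brass one is meant.

How it is judged:
By the outcome, as a careful person would: the job done as asked, in the order asked, and still so for the second after the job is handed in, with the robot touching nothing.
It also fails if it takes over 134 s, if anything falls off the work surface, if the arm or the gripper's body presses on something with over 40 N, if the wrist force passes 120 N, or if a joint passes its speed limit or range.

## Working session

There is one attempt and no reset: what is moved stays moved. The work goes in short steps, Python scripts to look and compute and a tool call to move; the robot and the scene stay as the last step left them, time stands still between calls to the robot, and variables do not carry over. Pictures are saved under pics/ and viewed, at most 14 in all, crops included, and the job is handed in when it is done.

Besides the shell and the picture viewer there is one more tool, called after "Emit:" by a JSON object that holds its "name" and its "arguments", one argument or row to a line. play_rows: Moves the arm, as the interface text tells. Its arguments: {"type":"object","properties":{"slide":{"type":"array"},"twist":{"type":"array"},"jaw":{"type":"array"},"newtons":{"type":"number"}},"required":["slide","twist","jaw"]}

```bash
mkdir -p pics; cat > h.py <<'E'
import numpy as np, cv2
from scipy.spatial.transform import Rotation as R
from station import robot
def K(im):
    h=im["frame"].shape[0]; f=h/2/np.tan(np.radians(im["fov_y"])/2); return f,im["cx"],im["cy"]
def w2p(im,P):
    f,cx,cy=K(im); c=np.array(im["world_to_cam"])@np.r_[P,1]; return np.array([cy-f*c[1]/-c[2], cx+f*c[0]/-c[2]])
def p2w(im,rc,z):
    f,cx,cy=K(im); d=np.array([(rc[1]-cx)/f,-(rc[0]-cy)/f,-1]); M=np.linalg.inv(np.array(im["world_to_cam"]))
    d=M[:3,:3]@d; o=M[:3,3]; return o+d*(z-o[2])/d[2]
E
python3 - <<'E'
from h import *
o=robot.get_obs(); print(o["time"],o["position"],o["eef_rot"],o["width"],R.from_rotvec(o["eef_rot"]).as_matrix().round(3))
for n in ["scene","top"]:
    im=robot.get_image(n); cv2.imwrite(f"pics/{n}0.png",im["frame"]); print(n,[k for k in im],im["fov_y"],im["cx"],im["cy"])
    M=np.linalg.inv(np.array(im["world_to_cam"])); print(M.round(2))
    for t,z in [("canister_red",0),("canister_green",0),("canister_blue",0),("bowl",0),("basket",0),("board",0),("plate",0),("mug",0),("oil",0),("mill",0)]:
        z=12 if t[:3] in("can","bow") else 0
        for d in robot.mark_of(t,im)[:3]: print(t,np.round(d["point"],1),round(d["confidence"],2),p2w(im,d["point"],z).round(1)[:2])
E
```

```text
0.0 [249.81525855 599.3782336  181.15387011] [-6.16163377e-01 -3.08034478e+00  2.75310236e-03] 92.19089241567079 [[-0.923  0.385 -0.001]
 [ 0.385  0.923 -0.002]
 [-0.    -0.002 -1.   ]]
scene ['frame', 'fov_y', 'cx', 'cy', 'world_to_cam', 'shot'] 47.615439873966125 318.01828385930173 204.83627662978068
[[ 7.6000e-01 -5.3000e-01  3.7000e-01  9.1200e+02]
 [ 6.5000e-01  6.2000e-01 -4.4000e-01 -4.0792e+02]
 [ 0.0000e+00  5.8000e-01  8.1000e-01  7.5072e+02]
 [ 0.0000e+00  0.0000e+00  0.0000e+00  1.0000e+00]]
canister_red [219.1 317.8] 0.95 [593.9 -32.2]
canister_green [181.8 347.6] 0.89 [580.9  78.8]
canister_green [192.6 313.5] 0.46 [545.2  11.6]
canister_blue [191.1 314.2] 0.72 [543.8  15.5]
bowl [231.9 426.8] 0.97 [772.5  80.8]
bowl [139.9 274.3] 0.77 [382.9  66.7]
bowl [205.3 345. ] 0.74 [613.9  28.3]
basket [196.5 325.8] 0.94 [565.1  27.2]
board [109.5 380.6] 0.65 [499.5 311.4]
board [268.6 398.3] 0.45 [773.3 -13.6]
plate [289.8 189.2] 0.81 [ 511.5 -291.5]
plate [330.3 319.1] 0.36 [ 737.2 -197.7]
mug [335.5 320.9] 0.67 [ 745.3 -202.6]
oil [187.4 443.4] 0.63 [737.5 204.7]
oil [222.1 3
[... 250 characters left out ...]
-02 -1.0000e-02 -8.4200e+00]
 [-1.0000e-02  1.0000e-01  9.9000e-01  9.2096e+02]
 [ 0.0000e+00  0.0000e+00  0.0000e+00  1.0000e+00]]
canister_red [187.7 338.2] 0.66 [587.9 -34.5]
canister_green [192.7 280.4] 0.6 [575.1  78.2]
canister_blue [208.6 315.7] 0.76 [545.8   8.4]
bowl [102.5 280.8] 0.93 [756.1  83.8]
bowl [299.5 279.2] 0.75 [369.7  73.2]
bowl [179.  307.9] 0.58 [603.6  25.3]
basket [196.9 305.3] 0.56 [569.5  29.8]
board [231.9 163.6] 0.59 [492.9 306.5]
plate [233.3 463.5] 0.81 [ 505.9 -282.1]
plate [110.8 423.9] 0.54 [ 749.8 -203.5]
mug [111.8 423.4] 0.76 [ 747.7 -202.5]
oil [106.9 220.8] 0.75 [747.7 205.9]
mill [232.6 467.6] 0.75 [ 507.5 -290.1]
mill [ 94.1 328.2] 0.74 [779.7 -10.2]
```

View pics/scene0.png

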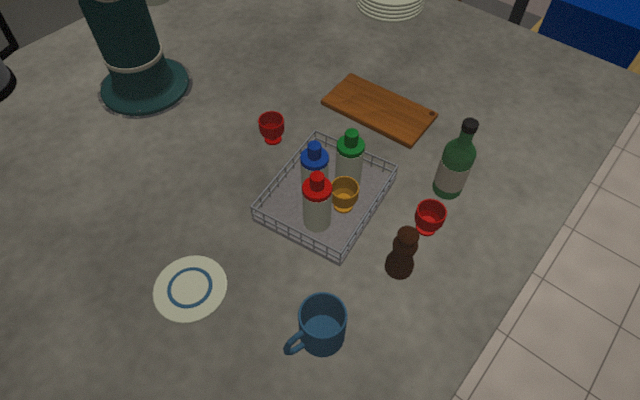

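View pics/top0.png

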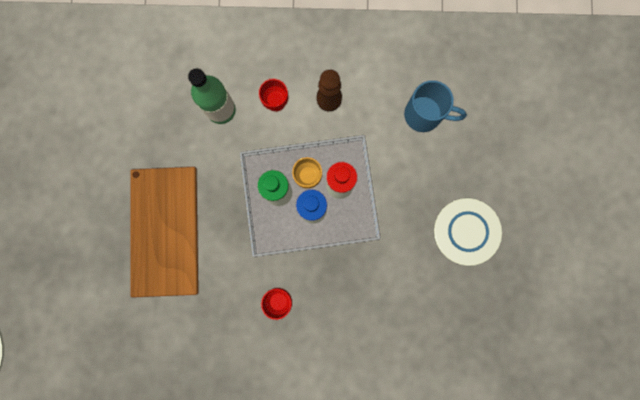

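The scene shows the brass bowl at about (193,345) in the scene view and (172,307) in the top view. The three canisters stand around it. The board is on the +y side and the plate on the −y side, and both red cups are look-alikes. Next I'll refine the poses by fitting silhouettes.

```bash
cat > fit.py <<'E'
from h import *
from scipy.optimize import minimize
HUE={"red":((0,6),(174,180)),"green":((50,80),),"blue":((100,125),),"bowl":((15,30),)}
def mask(im,c,roi):
    h=cv2.cvtColor(im["frame"],cv2.COLOR_BGR2HSV); m=np.zeros(h.shape[:2],np.uint8)
    for a,b in HUE[c]: m|=cv2.inRange(h,(a,130 if c!="bowl" else 110,40),(b,255,255))
    k=np.zeros_like(m); cv2.circle(k,(int(roi[1]),int(roi[0])),int(roi[2]),255,-1); return m&k
A=np.linspace(0,2*np.pi,48,endpoint=False)
def render(im,x,y,cyls,S=4):
    h,w=im["frame"].shape[:2]; m=np.zeros((h*S,w*S),np.uint8)
    for (r0,z0,r1,z1) in cyls:
        P=np.array([w2p(im,(x+r*np.cos(a),y+r*np.sin(a),z)) for r,z in((r0,z0),(r1,z1)) for a in A])
        q=cv2.convexHull(((P[:,::-1]+.5)*S).astype(np.int32)); cv2.fillConvexPoly(m,q,255)
    return cv2.resize(m,(w,h),interpolation=cv2.INTER_AREA)/255.
def cyl(c,base,lid):
    if c=="bowl": return [(28,base+34,28,base+60),(20,base,28,base+34)]
    return [(27,base+110-lid,27,base+110),(13,base+110,13,base+140)]
def fit(ims,c,x0,base,lid=15):
    data=[]
    for im in ims:
        p=w2p(im,(*x0,base+(30 if c=="bowl" else 120))); rad=30
        data.append((im,mask(im,c,(*p,rad))/255.))
    free=len
    def cost(v): 
        L=lid if c=="bowl" else v[2]
        return sum(np.abs(render(im,v[0],v[1],cyl(c,base,L))-m).sum() for im,m in data)
    s=np.array([[x0[0],x0[1],lid],[x0[0]+8,x0[1],lid],[x0[0],x0[1]+8,lid],[x0[0],x0[1],lid+6]])
    r=minimize(cost,s[0],method="Nelder-Mead",options=dict(initial_simplex=s,xatol=.1,fatol=.5))
    return r.x,r.fun,[m.sum() for _,m in data]
E
cat > m1.py <<'E'
from fit import *
ims=[robot.get_image("scene"),robot.get_image("top")]
for c,x0 in [("red",(590,-33)),("green",(578,78)),("blue",(545,12)),("bowl",(608,27))]:
    for s in (ims[:1],ims[1:],ims):
        x,f,n=fit(s,c,x0,12); print(c,x.round(1),round(f,1),n)
# board & plate & basket from top image
im=ims[1]; h=cv2.cvtColor(im["frame"],cv2.COLOR_BGR2HSV)
b=cv2.inRange(h,(5,100,60),(20,255,255)); b[:,:120]=0; b[:,205:]=0
cn=max(cv2.findContours(b,0,1)[0],key=cv2.contourArea); bx=cv2.boxPoints(cv2.minAreaRect(cn)); 
W=np.array([p2w(im,q[::-1],15) for q in bx]); print("board",W.mean(0).round(1),W[:,:2].round(1).tolist())
p=cv2.inRange(im["frame"],(140,150,150),(255,255,255)); p[:,:420]=0;p[:,520:]=0;p[:180]=0;p[280:]=0
cn=max(cv2.findContours(p,0,1)[0],key=cv2.contourArea); e=cv2.fitEllipse(cn); print("plate",e,p2w(im,e[0][::-1],8).round(1))
im=ims[0];p=cv2.inRange(im["frame"],(110,120,120),(255,255,255)); p[:,:140]=0;p[:,240:]=0;p[:245]=0;p[335:]=0
cn=max(cv2.findContours(p,0,1)[0],key=cv2.contourArea); e=cv2.fitEllipse(cn); print("plate",e,p2w(im,e[0][::-1],8).round(1))
E
python3 m1.py
```

```text
red [596.2 -38.1   5.4] 31.8 [np.float64(710.0)]
red [594.3 -36.7  17.1] 66.8 [np.float64(739.0)]
red [593.9 -36.6   9.4] 112.4 [np.float64(710.0), np.float64(739.0)]
green [579.7  79.    2.9] 93.0 [np.float64(521.0)]
green [5.757e+02 8.130e+01 1.000e-01] 71.1 [np.float64(704.0)]
green [577.   81.    6.4] 212.0 [np.float64(521.0), np.float64(704.0)]
blue [547.4  11.6   2.8] 44.6 [np.float64(602.0)]
blue [5.438e+02 1.400e+01 3.000e-01] 65.4 [np.float64(721.0)]
blue [544.6  13.8   7. ] 143.9 [np.float64(602.0), np.float64(721.0)]
bowl [609.8  26.6  16.3] 96.1 [np.float64(818.0)]
bowl [609.1  25.8  17.6] 52.6 [np.float64(730.0)]
bowl [609.4  26.3  15.5] 151.3 [np.float64(818.0), np.float64(730.0)]
board [495.1 301.7  15. ] [[617.9, 375.1], [621.3, 243.4], [372.3, 230.1], [368.8, 358.3]]
plate ((467.597412109375, 231.45616149902344), (66.47154235839844, 68.22654724121094), 129.58859252929688) [ 509.4 -287.7    8. ]
plate ((189.4777374267578, 288.4884948730469), (62.91497039794922, 76.30142974853516), 61.235687255859375) [ 514.2 -290.8    8. ]
```

Emit:
{"name": "play_rows", "arguments": {
  "slide": [
    [0,0,-40],
    [0,0,-40],
    [0,0,-40],
    [-27,-48,0],
    [-27,-48,0],
    [-27,-48,0],
    [-27,-48,0],
    [-27,-48,0],
    [-27,-48,0],
    [-27,-48,0]
  ],
  "twist": [-0.132,-0.132,-0.131,0,0,0,0,0,0,0],
  "jaw": [0.5,0.5,0.5,0.5,0.5,0.5,0.5,0.5,0.5,0.5],
  "newtons": 25
}}

```text
time: 2.45
position: [439.8, 262.4, 302.4]
eef_rot: [-0.0, 3.141, 0.001]
force: [1.0, 0.6, -0.5]
width: 46.0
finger_force: 0.0
```

Emit:
{"name": "play_rows", "arguments": {
  "slide": [
    [-27,-48,0],
    [-27,-48,0],
    [-27,-48,0],
    [-27,-48,0],
    [-27,-48,0],
    [0,0,0],
    [0,0,0],
    [0,0,0]
  ],
  "twist": [0,0,0,0,0,0,0,0],
  "jaw": [0.5,0.5,0.5,0.5,0.5,0.5,0.5,0.5]
}}

```text
time: 3.45
position: [573.7, 25.8, 302.1]
eef_rot: [0.004, -3.141, -0.001]
force: [-0.7, 0.4, 0.3]
width: 45.9
finger_force: 0.0
```

```bash
cat > w.py <<'E'
import sys
from fit import *
def state():
    o=robot.get_obs(); m=R.from_rotvec(o["eef_rot"]).as_matrix(); print("t",round(o["time"],2),"pos",np.round(o["position"],1),"yawx",round(np.degrees(np.arctan2(m[1,0],m[0,0])),2),"z",m[:,2].round(3),"w",round(o["width"],1),"F",np.round(o["force"],1)); return o
E
python3 - <<'E'
from w import *
state(); im=robot.get_image("wrist"); cv2.imwrite("pics/w1.png",im["frame"]); print(np.linalg.inv(np.array(im["world_to_cam"])).round(3),im["fov_y"])
for c,x0 in [("red",(595,-37)),("green",(578,80)),("blue",(545.5,13)),("bowl",(609,26))]:
    print(c,w2p(im,(*x0,122 if c!="bowl" else 72)).round(1))
E
```

```text
t 3.45 pos [573.7  25.8 302.1] yawx -179.84 z [-0.     0.001 -1.   ] w 45.9 F [-0.7  0.4  0.3]
[[-4.00000e-03 -9.70000e-01 -2.44000e-01  5.06452e+02]
 [ 1.00000e+00 -4.00000e-03 -1.00000e-03  2.57740e+01]
 [-0.00000e+00 -2.44000e-01  9.70000e-01  5.04439e+02]
 [ 0.00000e+00  0.00000e+00  0.00000e+00  1.00000e+00]] 66.4053199735328
red [193.5 265.1]
green [180.8 356.7]
blue [154.9 303.9]
bowl [195.3 314.1]
```

View pics/w1.png

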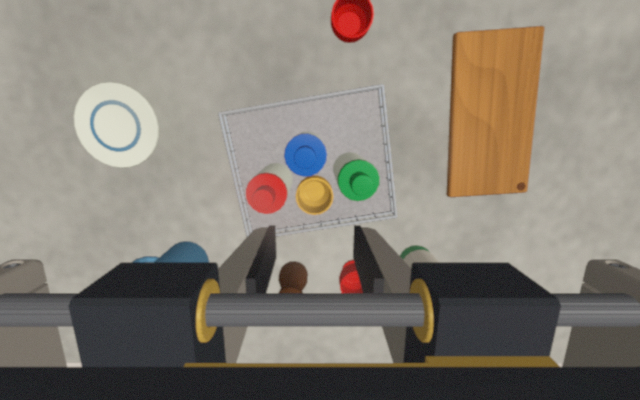

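The wrist view shows the three lids clear of the fingers: blue (155,305), red (193,266), green (180,358), with the bowl at (195,314). The predictions line up with it to about 1 px, so I'll fit this view too.

```bash
python3 - <<'E'
from w import *
im=robot.get_image("wrist")
f=K(im)[0]
for c,x0 in [("red",(595,-37)),("green",(578,80)),("blue",(545.5,13)),("bowl",(609,26))]:
    for l in (8,): x,ff,n=fit([im],c,x0,12,l); print(c,x.round(1),round(ff,1),n)
p=cv2.inRange(im["frame"],(140,150,150),(255,255,255)); p[:,:60]=0;p[:,170:]=0;p[:70]=0;p[180:]=0
cn=max(cv2.findContours(p,0,1)[0],key=cv2.contourArea); e=cv2.fitEllipse(cn); print("plate",np.round(e[0],1),e[1],p2w(im,e[0][::-1],8).round(1))
for rc in ((33,455),(27,543),(192,530),(196,449)): print(p2w(im,rc,15).round(1))
for rc in ((114,221),(86,382),(214,394)): print("bk",p2w(im,rc,50).round(1))
E
```

```text
red [594.8 -35.2  -0. ] 105.4 [np.float64(1257.0)]
green [578.2  80.9  -0. ] 146.0 [np.float64(1260.0)]
blue [547.2  14.3   8.1] 170.6 [np.float64(1327.0)]
bowl [611.5  25.3   4. ] 115.4 [np.float64(1119.0)]
plate [114.5 124.5] (128.9755859375, 128.9755859375) [ 510.8 -289.5    8. ]
[379.6 229.5  15. ]
[371.2 355.8  15. ]
[615.6 380.2  15. ]
[622.9 248.   15. ]
bk [ 495.2 -108.    50. ]
bk [456.4 120.4  50. ]
bk [643.6 150.   50. ]
```

Emit:
{"name": "play_rows", "arguments": {
  "slide": [
    [-4.3,54.7,0],
    [0,0,50],
    [0,0,50],
    [0,0,40],
    [0,0,20],
    [0,0,10],
    [0,0,0],
    [0,0,0]
  ],
  "twist": [0,0,0,0,0,0,0,0],
  "jaw": [0.5,0.5,0.5,0.5,0.5,0.5,0.5,0.5]
}}

```text
time: 4.55
position: [579.2, 79.0, 133.3]
eef_rot: [-0.001, 3.14, 0.001]
force: [-0.3, -1.0, -0.8]
width: 46.2
finger_force: 0.0
```

```bash
python3 - <<'E'
from w import *
state(); im=robot.get_image("wrist"); cv2.imwrite("pics/w2.png",im["frame"][100:400,120:520])
print(w2p(im,(578,80.5,152)))
E
```

```text
t 4.55 pos [579.2  79.  133.3] yawx -179.98 z [ 0.002  0.001 -1.   ] w 46.2 F [-0.3 -1.  -0.8]
[229.81314561 316.17654207]
```

View pics/w2.png

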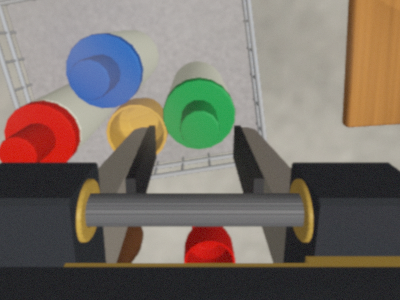

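The close view shows the green knob between the fingertips, at about (222,319) in the full frame. It sits roughly 2–3 mm to the +y side of the finger midline. I'll fit it from here.

```bash
cat > near.py <<'E'
import sys
from w import *
import fit as F
# top-of-knob/lid fit from the wrist near view, large ROI
def near(c,x0,base):
    o=state(); im=robot.get_image("wrist")
    p=w2p(im,(*x0,base+110)); m=mask(im,c,(*p,48))/255.
    def cost(v): return np.abs(render(im,v[0],v[1],cyl(c,base,v[2]),2)-m).sum()
    s=np.array([[*x0,6],[x0[0]+5,x0[1],6],[x0[0],x0[1]+5,6],[*x0,12]])
    r=minimize(cost,s[0],method="Nelder-Mead",options=dict(initial_simplex=s,xatol=.1,fatol=.5))
    print(c,"at",r.x.round(1),"cost",round(r.fun),m.sum(),"slide",(-(r.x[0]-o["position"][0])).round(1),(r.x[1]-o["position"][1]).round(1)); return im,r.x
if __name__=="__main__": near(sys.argv[1],(float(sys.argv[2]),float(sys.argv[3])),float(sys.argv[4]))
E
python3 near.py green 578 80.5 12
```

```text
t 4.6 pos [579.2  79.  133.3] yawx -179.98 z [ 0.002  0.001 -1.   ] w 46.2 F [0.4 1.1 0.6]
green at [5.77e+02 8.29e+01 2.00e-01] cost 441 3720.0 slide 2.2 3.9
```

Emit:
{"name": "play_rows", "arguments": {
  "slide": [
    [1.5,2.5,5],
    [0,0,2.5],
    [0,0,0]
  ],
  "twist": [0,0,0],
  "jaw": [0.5,0.5,0.5]
}}

```text
time: 5.03
position: [576.7, 81.3, 124.3]
eef_rot: [0.0, -3.141, 0.0]
force: [-0.1, -0.1, -0.6]
width: 45.7
finger_force: 0.0
```

```bash
python3 near.py green 578 80.5 12
```

```text
t 5.03 pos [576.7  81.3 124.3] yawx -179.98 z [-0.001 -0.    -1.   ] w 45.7 F [-0.1 -0.1 -0.6]
green at [576.9  82.7  -0. ] cost 513 3937.0 slide -0.2 1.4
```

Emit:
{"name": "play_rows", "arguments": {
  "slide": [
    [0,0,0],
    [0,0,0],
    [0,0,0],
    [0,0,0]
  ],
  "twist": [0,0,0,0],
  "jaw": [0.2,0.2,0.2,0.2],
  "newtons": 25
}}

```text
time: 5.58
position: [576.9, 81.2, 124.6]
eef_rot: [-0.0, 3.142, 0.0]
force: [0.8, 0.7, -0.4]
width: 18.6
finger_force: 0.0
```

```bash
python3 near.py green 578 80.5 12
```

```text
t 5.58 pos [576.9  81.2 124.6] yawx -180.0 z [ 0.  0. -1.] w 18.6 F [ 0.8  0.7 -0.4]
green at [577.7  82.8   0.6] cost 1252 3209.0 slide -0.8 1.6
```

```bash
python3 - <<'E'
from w import *
im=robot.get_image("wrist"); cv2.imwrite("pics/w3.png",np.hstack([im["frame"][100:400,160:480],robot.get_image("scene")["frame"][90:290,220:460].repeat(2,0).repeat(2,1)[50:350]]))
E
```

```text
(no output)
```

View pics/w3.png

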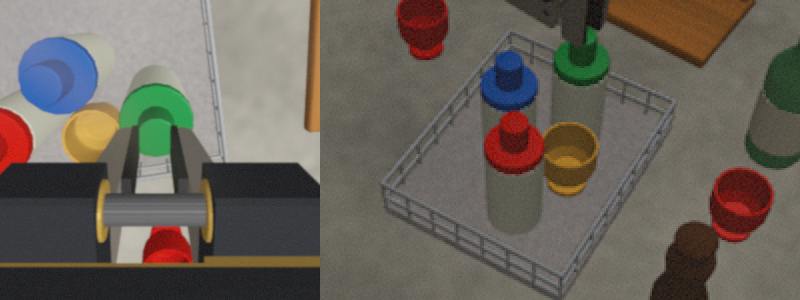

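The wrist view shows the fingers bracketing the green knob at about (235,317). The opening reads 18.6 mm with no pad force, so I'll command the jaw fully shut to see whether it stops on the knob.

Emit:
{"name": "play_rows", "arguments": {
  "slide": [
    [0,0,0],
    [0,0,0],
    [0,0,0]
  ],
  "twist": [0,0,0],
  "jaw": [0,0,0],
  "newtons": 15
}}

```text
time: 6.1
position: [576.9, 81.2, 124.6]
eef_rot: [-0.0, 3.141, -0.0]
force: [0.2, -0.3, -0.8]
width: 0.5
finger_force: 0.0
```

```bash
python3 - <<'E'
from w import *
state()
a=robot.get_image("wrist")["frame"][160:310,220:420]; b=robot.get_image("scene")["frame"][90:190,300:400]
cv2.imwrite("pics/w4.png",np.hstack([cv2.resize(a,(800,600))[:,200:600],cv2.resize(b,(400,400)) if 0 else cv2.resize(b,(400,600))]))
E
```

```text
t 6.1 pos [576.9  81.2 124.6] yawx -180.0 z [ 0. -0. -1.] w 0.5 F [ 0.2 -0.3 -0.8]
```

View pics/w4.png

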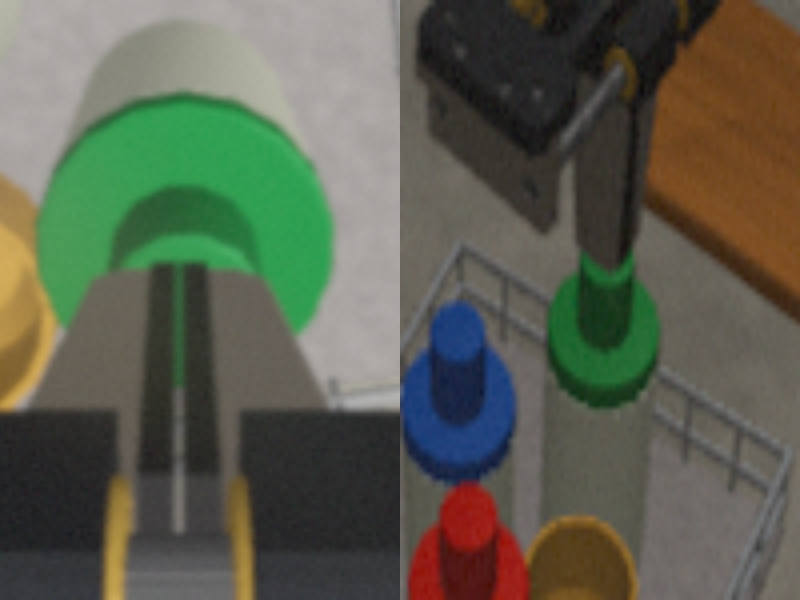

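The closed fingers are hovering just above the knob's top rather than around it. The tip is at about (226,315) in the wrist view and (134,351) in the scene view. I'll check the calibration against those tip pixels.

```bash
python3 - <<'E'
from w import *
p=state()["position"]
for n in("wrist","scene","top"):
    im=robot.get_image(n); print(n,np.linalg.inv(np.array(im["world_to_cam"]))[:3,3].round(1),K(im)[0])
    for z in (124.6,140,152,160,170): print(z,w2p(im,(p[0],p[1],z)).round(1))
    if n=="scene":print("knobtop,lid",w2p(im,(577.5,81.5,152)),w2p(im,(577.5,81.5,122)),"base",w2p(im,(577.5,81.5,12)))
    for t in ("canister_green",):print([ (np.round(d["point"],1),d["confidence"]) for d in robot.mark_of(t,im)])
E
```

```text
t 6.2 pos [576.9  81.3 124.6] yawx -179.99 z [ 0.  0. -1.] w 0.4 F [ 0.4 -0.2  0.1]
wrist [509.7  81.5 326.9] 305.6010695694418
124.6 [222.2 314. ]
140 [229.7 313.9]
152 [236.4 313.9]
160 [241.4 313.9]
170 [248.2 313.8]
[(array([190.3, 314.4]), 0.71), (array([165. , 247.4]), 0.49)]
scene [ 912.  -407.9  750.7] 453.2952764430861
124.6 [142.7 350. ]
140 [136.9 350.5]
152 [132.3 350.9]
160 [129.2 351.1]
170 [125.2 351.5]
knobtop,lid [132.42276262 351.19895486] [143.73362962 350.23287011] base [180.19746525 347.11841784]
[(array([179.9, 348.2]), 0.94)]
top [470.   -8.4 921. ] 468.4689350681102
124.6 [183.9 272.7]
140 [182.7 271.7]
152 [181.7 270.9]
160 [181.  270.4]
170 [180.1 269.7]
[(array([194. , 281.9]), 0.63)]
```

Emit:
{"name": "play_rows", "arguments": {
  "slide": [
    [0,0,-15],
    [0,0,0],
    [0,0,0],
    [0,0,0]
  ],
  "twist": [0,0,0,0],
  "jaw": [0.5,0.5,0.5,0.5]
}}

```text
time: 7.0
position: [576.7, 81.2, 139.4]
eef_rot: [0.0, -3.141, 0.0]
force: [0.5, -0.3, -0.3]
width: 38.4
finger_force: 0.0
```

```bash
cat > zf.py <<'E'
from w import *
p=state()["position"]; im=robot.get_image("wrist")
for c,x0 in (("green",(577.5,82)),("blue",(546,13.5))):
    q=w2p(im,(*x0,122)); m=mask(im,c,(*q,48))/255.
    def cost(v): return np.abs(render(im,v[0],v[1],[(27,v[3]-v[2]-0.,27,v[3]),(13,v[3],13,v[3]+v[4])],2)-m).sum()
    v0=np.array([*x0,8,118,28.]); s=np.vstack([v0]+[v0+d for d in np.diag([5,5,6,-12,-8])])
    r=minimize(cost,v0,method="Nelder-Mead",options=dict(initial_simplex=s,xatol=.1,fatol=.5,maxiter=500)); print(c,"x y lidthk ztop knobh",r.x.round(1),r.fun,m.sum(), "centroid",np.argwhere(m>0).mean(0))
sc=robot.get_image("scene"); cv2.imwrite("pics/z1.png",np.hstack([cv2.resize(im["frame"][130:330,220:420],(600,600))[:,100:500],cv2.resize(sc["frame"][90:190,300:400],(400,600))]))
E
python3 zf.py
```

```text
t 7.0 pos [576.7  81.2 139.4] yawx -179.99 z [-0. -0. -1.] w 38.4 F [ 0.5 -0.3 -0.3]
green x y lidthk ztop knobh [581.9  82.7   8.8 107.1  23.7] 148.06666666666666 3465.0 centroid [213.85945166 316.43232323]
blue x y lidthk ztop knobh [548.   11.    7.3 107.7  20.2] 1133.8039215686274 2893.0 centroid [174.46629796 226.96716212]
```

View pics/z1.png

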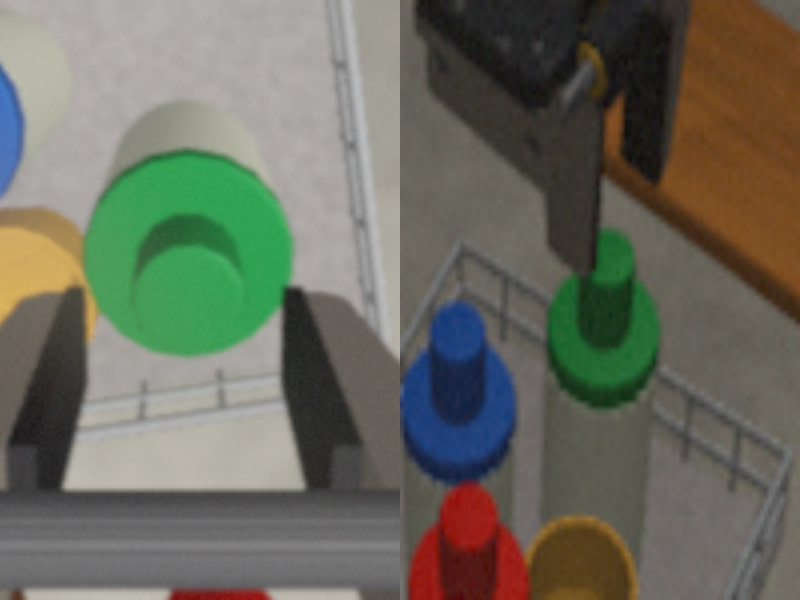

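The wrist view shows the knob top at (228,316), centred between the fingers to within about 1 mm. The scene view shows the near fingertip at (135,346), level with or above the knob top. So the tips are about 25–28 mm higher than reported. I'll descend open and watch the force.

Emit:
{"name": "play_rows", "arguments": {
  "slide": [
    [0,1,15],
    [0,0,10],
    [0,0,5],
    [0,0,3],
    [0,0,2],
    [0,0,0]
  ],
  "twist": [0,0,0,0,0,0],
  "jaw": [0.5,0.5,0.5,0.5,0.5,0.5]
}}

```text
time: 7.85
position: [577.0, 82.2, 104.7]
eef_rot: [-0.0, 3.141, 0.0]
force: [0.3, 0.5, 0.6]
width: 46.0
finger_force: 0.0
```

```bash
sed -i 's/z1.png/z2.png/' zf.py; python3 zf.py
```

```text
t 7.85 pos [577.   82.2 104.7] yawx -179.99 z [ 0.  0. -1.] w 46.0 F [0.3 0.5 0.6]
green x y lidthk ztop knobh [579.6  82.7   1.5 114.3  24.3] 350.3137254901961 4748.0 centroid [229.44039596 315.22346251]
blue x y lidthk ztop knobh [547.8  11.2   8.2 112.   30.1] 872.8509803921568 4929.0 centroid [183.94887401 205.40819639]
```

View pics/z2.png

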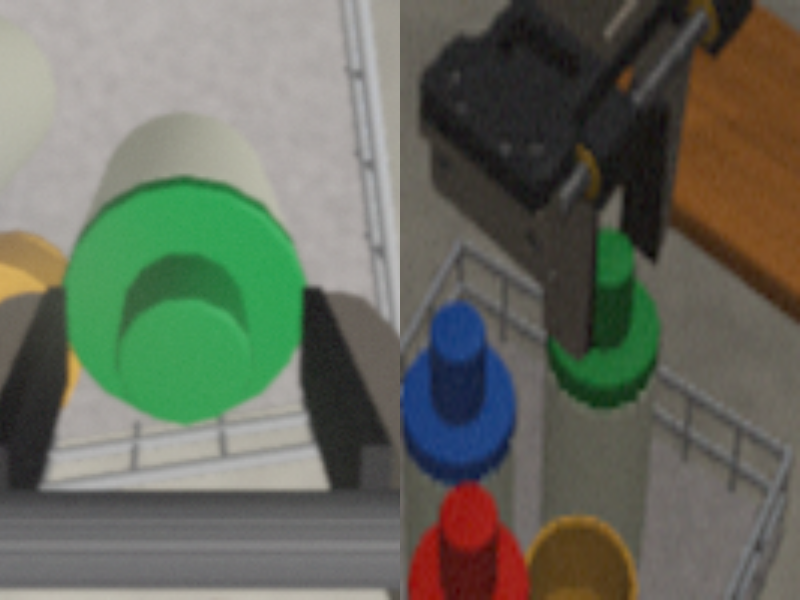

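The fingers now straddle the green knob, with its top at (245,315) in the wrist view. The scene view agrees with the real tip being about 28 mm above the reported z. I'll go 6 mm lower and close.

Emit:
{"name": "play_rows", "arguments": {
  "slide": [
    [-1,0,3],
    [0,0,3],
    [0,0,0],
    [0,0,0],
    [0,0,0],
    [0,0,0]
  ],
  "twist": [0,0,0,0,0,0],
  "jaw": [0.5,0.5,0.5,0.1,0.1,0.1],
  "newtons": 20
}}

```text
time: 8.7
position: [578.0, 82.3, 98.7]
eef_rot: [-0.0, 3.141, 0.0]
force: [-0.3, -0.3, -0.3]
width: 25.1
finger_force: 20.0
```

```bash
python3 - <<'E'
from fit import *
ims=[robot.get_image("scene"),robot.get_image("top")]
for c,x0 in [("red",(595,-36)),("blue",(546,13)),("bowl",(610,26))]:
    for s in (ims[:1],ims[1:]):
        x,f,n=fit(s,c,x0,12); print(c,x.round(1),round(f,1))
E
```

```text
red [596.4 -37.9   5.5] 30.6
red [592.5 -36.1  -0. ] 47.7
blue [547.2  11.9   3.4] 43.4
blue [5.435e+02 1.420e+01 3.000e-01] 129.6
bowl [609.9  26.2  16.6] 97.1
bowl [600.8  37.6   6.1] 502.9
```

Emit:
{"name": "play_rows", "arguments": {
  "slide": [
    [0,0,-10],
    [0,0,-25],
    [0,0,-40],
    [10,25,0],
    [16,44,0],
    [16,44,0],
    [16,44,0],
    [14,40,0],
    [9,25,0],
    [0,0,0]
  ],
  "twist": [0,0,0,0,0,0,0,0,0,0],
  "jaw": [0.1,0.1,0.1,0.1,0.1,0.1,0.1,0.1,0.1,0.1]
}}

```text
time: 10.05
position: [495.2, 306.8, 173.5]
eef_rot: [0.008, -3.141, -0.001]
force: [0.2, -0.5, -3.4]
width: 25.2
finger_force: 20.0
```

Emit:
{"name": "play_rows", "arguments": {
  "slide": [
    [0,0,30],
    [0,0,25],
    [0,0,10],
    [0,0,4],
    [0,0,1.5],
    [0,0,0]
  ],
  "twist": [0,0,0,0,0,0],
  "jaw": [0.1,0.1,0.1,0.1,0.1,0.1]
}}

```text
time: 10.8
position: [497.4, 304.4, 103.8]
eef_rot: [0.0, 3.141, 0.001]
force: [-0.1, -0.1, -4.4]
width: 25.5
finger_force: 20.0
```

Emit:
{"name": "play_rows", "arguments": {
  "slide": [
    [0,0,1],
    [0,0,0.7],
    [0,0,0]
  ],
  "twist": [0,0,0],
  "jaw": [0.1,0.1,0.1]
}}

```text
time: 11.18
position: [497.0, 304.4, 101.7]
eef_rot: [-0.0, 3.141, 0.0]
force: [0.4, 0.1, -1.3]
width: 25.8
finger_force: 20.0
```

Emit:
{"name": "play_rows", "arguments": {
  "slide": [
    [0,0,0],
    [0,0,0],
    [0,0,-20],
    [0,0,-40],
    [-9,-50,0],
    [-9,-50,0],
    [-9,-50,0],
    [-9,-50,0],
    [-9,-50,0],
    [-4,-40.4,0]
  ],
  "twist": [0,0,0,0,0,0,0,0,0,0],
  "jaw": [0.5,0.5,0.5,0.5,0.5,0.5,0.5,0.5,0.5,0.5]
}}

```text
time: 12.42
position: [546.5, 11.5, 161.9]
eef_rot: [0.002, 3.14, -0.0]
force: [-0.1, 0.3, -0.1]
width: 45.7
finger_force: 0.0
```

Emit:
{"name": "play_rows", "arguments": {
  "slide": [
    [0,0,20],
    [0,0,10],
    [0,0,0],
    [0,0,0]
  ],
  "twist": [0,0,0,0],
  "jaw": [0.5,0.5,0.5,0.5]
}}

```text
time: 12.92
position: [546.3, 14.6, 131.9]
eef_rot: [-0.002, 3.141, 0.0]
force: [-0.2, -0.0, -0.3]
width: 45.6
finger_force: 0.0
```

```bash
cat > near2.py <<'E'
import sys
from w import *
def near2(c,x0,pic=None):
    p=state()["position"]; im=robot.get_image("wrist")
    q=w2p(im,(*x0,122)); m=mask(im,c,(*q,48))/255.
    best=None
    for free in (1,0):
        def cost(v): 
            zt=v[3] if free else 122.
            return np.abs(render(im,v[0],v[1],[(27,zt-abs(v[2]),27,zt),(13,zt,13,zt+30)],2)-m).sum()
        v0=np.array([*x0,8,118.]); s=np.vstack([v0]+[v0+d for d in np.diag([5,5,6,-12])])
        r=minimize(cost,v0,method="Nelder-Mead",options=dict(initial_simplex=s,xatol=.1,fatol=.5,maxiter=400)); print(c,r.x.round(1),round(r.fun),m.sum(),"rel TCP",(r.x[:2]-p[:2]).round(1))
    if pic: cv2.imwrite(pic,im["frame"][130:330,180:460].repeat(2,0).repeat(2,1))
near2(sys.argv[1],(float(sys.argv[2]),float(sys.argv[3])),sys.argv[4] if len(sys.argv)>4 else None)
E
python3 near2.py blue 546 13.5 pics/b1.png
```

```text
t 12.93 pos [546.3  14.6 131.9] yawx -179.92 z [ 0.001  0.    -1.   ] w 45.6 F [-0.2 -0.  -0.3]
blue [547.8  14.7   4.1 112.2] 73 3869.0 rel TCP [1.4 0.2]
blue [ 5.448e+02  1.480e+01 -1.000e-01  1.029e+02] 322 3869.0 rel TCP [-1.6  0.2]
```

View pics/b1.png

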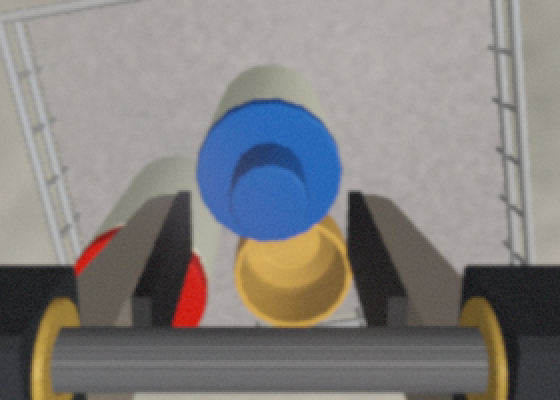

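The blue knob is centred between the fingers (finger midline column 269, knob column 269 in the crop), and the path down is clear of the red canister and the bowl.

Emit:
{"name": "play_rows", "arguments": {
  "slide": [
    [-1,0,15],
    [0,0,10],
    [0,0,5],
    [0,0,3],
    [0,0,0],
    [0,0,0],
    [0,0,0],
    [0,0,0],
    [0,0,0]
  ],
  "twist": [0,0,0,0,0,0,0,0,0],
  "jaw": [0.5,0.5,0.5,0.5,0.5,0.5,0.1,0.1,0.1]
}}

```text
time: 14.1
position: [547.0, 14.0, 98.6]
eef_rot: [-0.0, 3.141, 0.0]
force: [-0.2, 0.3, -0.0]
width: 25.0
finger_force: 20.0
```

Emit:
{"name": "play_rows", "arguments": {
  "slide": [
    [0,0,-10],
    [0,0,-25],
    [0,0,-40],
    [14,20,0],
    [22,45,0],
    [22,45,0],
    [22,45,0],
    [22,45,0],
    [15,45,0],
    [8,40,0]
  ],
  "twist": [0,0,0,0,0,0,0,0,0,0],
  "jaw": [0.1,0.1,0.1,0.1,0.1,0.1,0.1,0.1,0.1,0.1]
}}

```text
time: 15.35
position: [420.7, 300.2, 173.8]
eef_rot: [0.002, -3.142, -0.0]
force: [1.4, -0.5, -3.0]
width: 25.5
finger_force: 20.0
```

Emit:
{"name": "play_rows", "arguments": {
  "slide": [
    [0,0,0],
    [0,0,30],
    [0,0,25],
    [0,0,10],
    [0,0,4],
    [0,0,2],
    [0,0,0.5],
    [0,0,0.5],
    [0,0,0]
  ],
  "twist": [0,0,0,0,0,0,0,0,0],
  "jaw": [0.1,0.1,0.1,0.1,0.1,0.1,0.1,0.1,0.1]
}}

```text
time: 16.48
position: [422.0, 298.9, 101.7]
eef_rot: [-0.0, 3.141, 0.001]
force: [-0.1, 0.3, -2.5]
width: 25.2
finger_force: 20.0
```

Emit:
{"name": "play_rows", "arguments": {
  "slide": [
    [0,0,0.5],
    [0,0,0],
    [0,0,0],
    [0,0,-20],
    [0,0,-40],
    [-25,-48,0],
    [-25,-48,0],
    [-25,-48,0],
    [-25,-48,0],
    [-25,-48,0]
  ],
  "twist": [0,0,0,0,0,0,0,0,0,0],
  "jaw": [0.1,0.5,0.5,0.5,0.5,0.5,0.5,0.5,0.5,0.5]
}}

```text
time: 17.73
position: [547.8, 57.3, 161.2]
eef_rot: [-0.0, 3.141, 0.0]
force: [0.9, 0.6, 0.5]
width: 45.6
finger_force: 0.0
```

Emit:
{"name": "play_rows", "arguments": {
  "slide": [
    [-25,-48,0],
    [-23,-47,10],
    [0,0,10],
    [0,0,10],
    [0,0,0],
    [0,0,0]
  ],
  "twist": [0,0,0,0,0,0],
  "jaw": [0.5,0.5,0.5,0.5,0.5,0.5]
}}

```text
time: 18.48
position: [594.9, -34.8, 131.2]
eef_rot: [-0.003, 3.141, 0.001]
force: [0.1, -1.1, 0.2]
width: 46.0
finger_force: 0.0
```

```bash
python3 near2.py red 595 -36 pics/r1.png
```

```text
t 18.48 pos [594.9 -34.8 131.2] yawx -179.88 z [ 0.     0.001 -1.   ] w 46.0 F [ 0.1 -1.1  0.2]
red [597.2 -36.3   5.3 114.4] 63 3992.0 rel TCP [ 2.3 -1.5]
red [594.4 -36.6   0.   91.4] 220 3992.0 rel TCP [-0.5 -1.9]
```

View pics/r1.png

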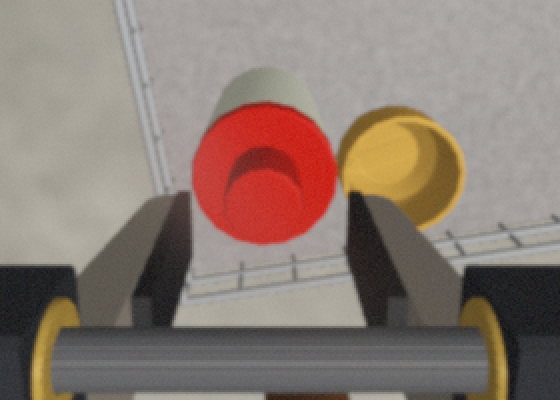

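The red knob is about 1.5 mm to the −y side of the finger midline at this moment (column 264 against 269 in the crop). The arm is still settling that way.

Emit:
{"name": "play_rows", "arguments": {
  "slide": [
    [-1.5,-0.2,15],
    [0,0,10],
    [0,0,5],
    [0,0,2.5],
    [0,0,0],
    [0,0,0],
    [0,0,0],
    [0,0,0],
    [0,0,0]
  ],
  "twist": [0,0,0,0,0,0,0,0,0],
  "jaw": [0.5,0.5,0.5,0.5,0.5,0.5,0.1,0.1,0.1]
}}

```text
time: 19.65
position: [596.5, -36.5, 98.5]
eef_rot: [-0.0, 3.141, -0.0]
force: [0.4, 0.0, 0.2]
width: 25.7
finger_force: 20.0
```

Emit:
{"name": "play_rows", "arguments": {
  "slide": [
    [0,0,-10],
    [0,0,-25],
    [0,0,-40],
    [0,25,0],
    [4,50,0],
    [4,55,0],
    [4,55,0],
    [4,55,0],
    [4,55,0],
    [4.5,49.5,0]
  ],
  "twist": [0,0,0,0,0,0,0,0,0,0],
  "jaw": [0.1,0.1,0.1,0.1,0.1,0.1,0.1,0.1,0.1,0.1]
}}

```text
time: 20.9
position: [571.3, 310.3, 173.8]
eef_rot: [0.001, -3.142, -0.0]
force: [0.4, -0.2, -2.6]
width: 25.1
finger_force: 20.0
```

Emit:
{"name": "play_rows", "arguments": {
  "slide": [
    [0,0,0],
    [0,0,30],
    [0,0,25],
    [0,0,10],
    [0,0,4],
    [0,0,2],
    [0,0,0.5],
    [0,0,0.5],
    [0,0,0.3]
  ],
  "twist": [0,0,0,0,0,0,0,0,0],
  "jaw": [0.1,0.1,0.1,0.1,0.1,0.1,0.1,0.1,0.1]
}}

```text
time: 22.02
position: [572.2, 308.3, 101.6]
eef_rot: [-0.0, 3.141, 0.001]
force: [-0.2, -0.6, 0.6]
width: 25.0
finger_force: 20.0
```

Emit:
{"name": "play_rows", "arguments": {
  "slide": [
    [0,0,0],
    [0,0,0],
    [0,0,-20],
    [0,0,-40],
    [-6,-47,0],
    [-6,-47,0],
    [-6,-47,0],
    [-6,-47,0],
    [-6,-47,0],
    [-8,-47,0]
  ],
  "twist": [0,0,0,0,0,0,0,0,0,0],
  "jaw": [0.5,0.5,0.5,0.5,0.9,0.9,0.9,0.9,0.9,0.9]
}}

```text
time: 23.28
position: [610.7, 24.8, 163.0]
eef_rot: [-0.001, 3.139, 0.001]
force: [0.6, -0.5, -0.2]
width: 82.8
finger_force: 0.0
```

Emit:
{"name": "play_rows", "arguments": {
  "slide": [
    [0,0,30],
    [0,0,30],
    [0,0,20],
    [0,0,0],
    [0,0,0],
    [0,0,0]
  ],
  "twist": [0,0,0,0,0,0],
  "jaw": [0.9,0.9,0.9,0.9,0.9,0.9]
}}

```text
time: 24.02
position: [610.9, 26.3, 82.4]
eef_rot: [-0.001, 3.139, 0.0]
force: [-0.2, -0.7, 0.1]
width: 82.9
finger_force: 0.0
```

```bash
python3 - <<'E'
from w import *
p=state()["position"]; im=robot.get_image("wrist"); q=w2p(im,(610,26,60)); m=mask(im,"bowl",(*q,70))/255.
def cost(v): return np.abs(render(im,v[0],v[1],[(28,v[2]-26,28,v[2]),(20,v[2]-60,28,v[2]-26)],2)-m).sum()
v0=np.array([610,26,66.]); s=np.vstack([v0]+[v0+d for d in np.diag([5,5,-12])])
r=minimize(cost,v0,method="Nelder-Mead",options=dict(initial_simplex=s,xatol=.1,fatol=.5)); print(r.x.round(1),r.fun,m.sum(),"rel",(r.x[:2]-p[:2]).round(1))
a=robot.get_image("scene")["frame"]
for t in ("red","green","blue"): 
    pass
cv2.imwrite("pics/bw.png",np.hstack([im["frame"][130:330,180:460].repeat(2,0).repeat(2,1)[:,80:480],cv2.resize(a[60:260,260:460],(400,400))]))
E
```

```text
t 24.02 pos [610.9  26.3  82.4] yawx -179.98 z [ 0.002  0.    -1.   ] w 82.9 F [-0.2 -0.7  0.1]
[612.8  26.   64.8] 69.61568627450981 4489.0 rel [ 2.  -0.3]
```

View pics/bw.png

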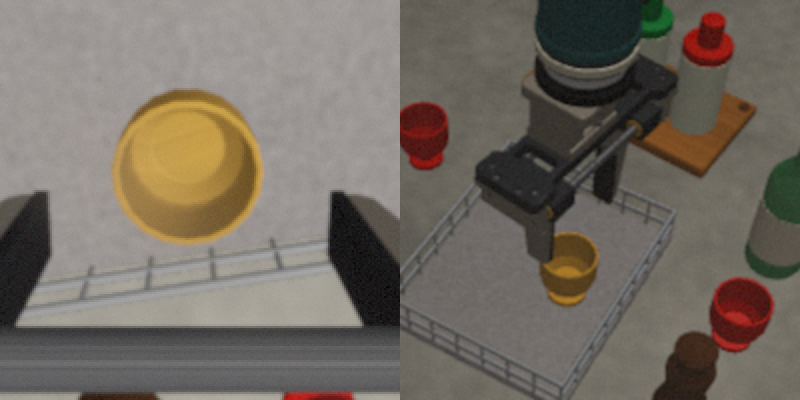

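The bowl is centred between the fingers (column 189 against a finger midline of 190), and the canisters stand upright on the board.

Emit:
{"name": "play_rows", "arguments": {
  "slide": [
    [-1,0,30],
    [0,0,20],
    [0,0,10],
    [0,0,5],
    [0,0,0],
    [0,0,0],
    [0,0,0],
    [0,0,0],
    [0,0,0]
  ],
  "twist": [0,0,0,0,0,0,0,0,0],
  "jaw": [0.9,0.9,0.9,0.9,0.9,0.45,0.45,0.45,0.45],
  "newtons": 15
}}

```text
time: 25.25
position: [611.2, 26.1, 16.4]
eef_rot: [-0.0, 3.141, 0.0]
force: [-0.1, -0.1, 2.0]
width: 55.0
finger_force: 15.0
```

Emit:
{"name": "play_rows", "arguments": {
  "slide": [
    [0,0,-15],
    [0,0,-30],
    [0,0,-35],
    [8,-25,0],
    [16,-50,0],
    [16,-50,0],
    [16,-50,0],
    [16,-50,0],
    [16,-50,0],
    [11,-40,0]
  ],
  "twist": [0,0,0,0,0,0,0,0,0,0],
  "jaw": [0.45,0.45,0.45,0.45,0.45,0.45,0.45,0.45,0.45,0.45]
}}

```text
time: 26.5
position: [510.8, -291.2, 96.9]
eef_rot: [0.003, 3.141, -0.001]
force: [-0.6, 0.3, -2.3]
width: 54.9
finger_force: 15.0
```

Emit:
{"name": "play_rows", "arguments": {
  "slide": [
    [0,0,30],
    [0,0,20],
    [0,0,10],
    [0,0,0],
    [0,0,0]
  ],
  "twist": [0,0,0,0,0],
  "jaw": [0.45,0.45,0.45,0.45,0.45]
}}

```text
time: 27.12
position: [512.7, -288.8, 36.8]
eef_rot: [-0.001, 3.14, -0.001]
force: [-0.0, -0.5, -2.0]
width: 54.6
finger_force: 15.0
```

```bash
python3 - <<'E'
from w import *
p=state()["position"]
for n,base,(r0,r1,c0,c1) in (("top",32,(180,290,410,530)),("wrist",32,(0,400,0,640))):
    im=robot.get_image(n); f=im["frame"]; hsv=cv2.cvtColor(f,cv2.COLOR_BGR2HSV)
    m=cv2.inRange(hsv,(0,0,165 if n=="wrist" else 140),(180,60,255)); k=np.zeros_like(m); k[r0:r1,c0:c1]=255
    q=w2p(im,(512,-289,8)); cv2.circle(k,(int(q[1]),int(q[0])),0,255,1)
    cv2.imwrite(f"pics/p_{n}.png",f)
    m=m/255.; kk=np.zeros_like(m); yy,xx=np.mgrid[:400,:640]
w=cv2.imread("pics/p_wrist.png"); t=cv2.imread("pics/p_top.png"); cv2.imwrite("pics/pl.png",np.hstack([w[0:400,120:520],cv2.resize(t[170:290,400:520],(400,400))]))
E
```

```text
t 27.12 pos [ 512.7 -288.8   36.8] yawx -179.95 z [ 0.001 -0.    -1.   ] w 54.6 F [-0.  -0.5 -2. ]
```

View pics/pl.png

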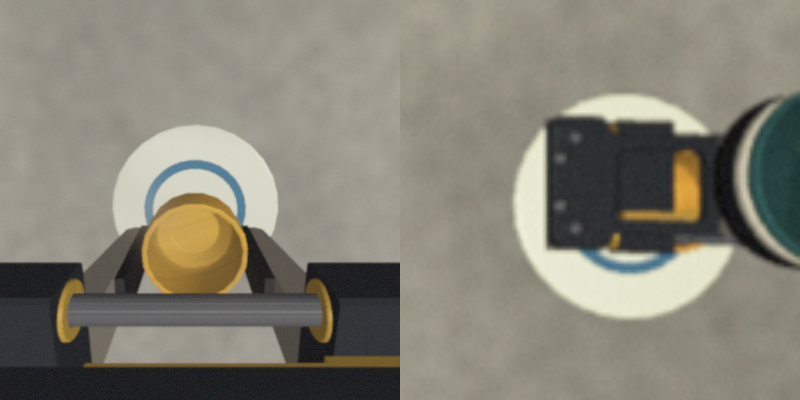

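The plate's rim runs from column 112 to 279 (middle 195.5) and the bowl is at column 195, so y is centred. I'll compute x from the near rim row (125).

```bash
python3 - <<'E'
from w import *
im=robot.get_image("wrist"); f=im["frame"]; p=robot.get_obs()["position"]
col=f[60:200,312:320].mean(1).min(1); g=np.diff(cv2.GaussianBlur(col.reshape(-1,1),(1,5),0).ravel()); r=60+np.argmax(g[:80]); print("edge row",r,p2w(im,(r+.5,316),8)[0]+66)
h=cv2.cvtColor(f,cv2.COLOR_BGR2HSV); b=cv2.inRange(h,(95,60,60),(115,255,255)); b[:130]=0;b[225:]=0;b[:,:250]=0;b[:,380:]=0
pts=np.argwhere(b>0); W=np.array([p2w(im,q,8)[:2] for q in pts]); A=np.c_[2*W,np.ones(len(W))]; s=np.linalg.lstsq(A,(W**2).sum(1),rcond=None)[0]; print("ring",s[:2],np.sqrt(s[2]+s[0]**2+s[1]**2))
m=mask(im,"bowl",(250,315,70))/255.; m[285:]=0
def cost(v):
    q=render(im,v[0],v[1],[(28,v[2]-26,28,v[2]),(20,v[2]-60,28,v[2]-26)],2); q[285:]=0; return np.abs(q-m).sum()
v0=np.array([512,-289,88.]); S=np.vstack([v0]+[v0+d for d in np.diag([5,5,-8])])
r=minimize(cost,v0,method="Nelder-Mead",options=dict(initial_simplex=S)); print(r.x,r.fun,p)
E
```

```text
edge row 124 512.8931370601491
ring [ 512.4570271  -288.37637068] 36.55021231989609
[ 514.01033921 -288.43355079   89.71803822] 236.2156862745098 [ 512.58295486 -288.98909732   36.86069709]
```

Emit:
{"name": "play_rows", "arguments": {
  "slide": [
    [0,0.4,12],
    [0,0,7],
    [0,0,3],
    [0,0,1],
    [0,0,0.7],
    [0,0,0.5],
    [0,0,0]
  ],
  "twist": [0,0,0,0,0,0,0],
  "jaw": [0.45,0.45,0.45,0.45,0.45,0.45,0.45]
}}

```text
time: 28.15
position: [512.1, -288.6, 12.4]
eef_rot: [-0.0, 3.141, -0.0]
force: [-0.6, 0.5, 3.7]
width: 54.9
finger_force: 15.0
```

Emit:
{"name": "play_rows", "arguments": {
  "slide": [
    [0,0,0],
    [0,0,0],
    [0,0,-10],
    [0,0,-30],
    [0,0,-50],
    [0,0,-58],
    [-3,35,0],
    [-5,55,0],
    [-5,55,0],
    [-5,55,0]
  ],
  "twist": [0,0,0,0,0,0,0,0,0,0],
  "jaw": [0.9,0.9,0.9,0.9,0.9,0.9,0.5,0.5,0.5,0.5],
  "newtons": 20
}}

```text
time: 29.4
position: [530.2, -86.9, 160.8]
eef_rot: [0.001, 3.14, 0.0]
force: [0.2, -0.4, 0.1]
width: 46.6
finger_force: 0.0
```

Emit:
{"name": "play_rows", "arguments": {
  "slide": [
    [-5,55,0],
    [-5,55,0],
    [-5,55,0],
    [-5,55,0],
    [-5,55,0],
    [-5,55,0],
    [-5,40,0],
    [-7,27,0],
    [0,0,0],
    [0,0,0]
  ],
  "twist": [0,0,0,0,0,0,0,0,0,0],
  "jaw": [0.5,0.5,0.5,0.5,0.5,0.5,0.5,0.5,0.5,0.5]
}}

```text
time: 30.65
position: [572.0, 306.9, 160.1]
eef_rot: [0.002, 3.141, -0.002]
force: [-0.6, -0.5, 0.5]
width: 46.0
finger_force: 0.0
```

```bash
python3 - <<'E'
from w import *
p=state()["position"]; im=robot.get_image("top"); cv2.imwrite("pics/chk.png",np.hstack([cv2.resize(im["frame"][180:290,410:520],(400,400)),cv2.resize(robot.get_image("wrist")["frame"],(400,250)).repeat(1,0) if 0 else cv2.resize(robot.get_image("wrist")["frame"][100:300,220:420],(400,400))]))
print(fit([im],"bowl",(512,-288),8)[:2])
E
```

```text
t 30.65 pos [572.  306.9 160.1] yawx 179.93 z [ 0.    -0.001 -1.   ] w 46.0 F [-0.6 -0.5  0.5]
(array([ 509.19465426, -288.59674153,   19.73119674]), np.float64(76.2235294117647))
```

View pics/chk.png

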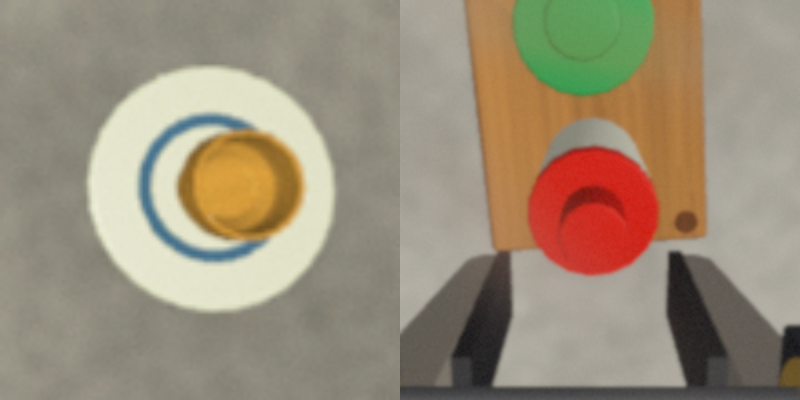

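The bowl stands centred on the plate: the top-view fit matches the plate centre within 1 mm, and its apparent offset in the picture is parallax. Red is next.

Emit:
{"name": "play_rows", "arguments": {
  "slide": [
    [0,0,30],
    [0,0,18],
    [0,0,8],
    [0,0,2.5],
    [0,0,0],
    [0,0,0]
  ],
  "twist": [0,0,0,0,0,0],
  "jaw": [0.5,0.5,0.5,0.5,0.5,0.5]
}}

```text
time: 31.5
position: [572.3, 308.8, 102.1]
eef_rot: [-0.0, 3.14, 0.001]
force: [0.8, 0.4, -0.0]
width: 45.8
finger_force: 0.0
```

Emit:
{"name": "play_rows", "arguments": {
  "slide": [
    [0,-0.4,0.6],
    [0,0,0],
    [0,0,0],
    [0,0,0],
    [0,0,-10],
    [0,0,-25],
    [0,0,-40],
    [-1,-25,0],
    [-4,-50,0],
    [-4,-55,0]
  ],
  "twist": [0,0,0,0,0,0,0,0,0,0],
  "jaw": [0.5,0.1,0.1,0.1,0.1,0.1,0.1,0.1,0.1,0.1]
}}

```text
time: 32.75
position: [580.0, 175.5, 174.7]
eef_rot: [0.001, -3.14, 0.002]
force: [0.5, -0.3, -2.6]
width: 25.7
finger_force: 20.0
```

Emit:
{"name": "play_rows", "arguments": {
  "slide": [
    [-4,-55,0],
    [-4,-55,0],
    [-4,-55,0],
    [-3.2,-49.9,0],
    [0,0,30],
    [0,0,25],
    [0,0,15],
    [0,0,3],
    [0,0,0],
    [0,0,0]
  ],
  "twist": [0,0,0,0,0,0,0,0,0,0],
  "jaw": [0.1,0.1,0.1,0.1,0.1,0.1,0.1,0.1,0.1,0.1]
}}

```text
time: 34.0
position: [596.8, -36.8, 103.8]
eef_rot: [-0.001, 3.14, -0.0]
force: [0.3, 0.0, -2.3]
width: 25.7
finger_force: 20.0
```

Emit:
{"name": "play_rows", "arguments": {
  "slide": [
    [0.3,0.3,2.5],
    [0,0,1.2],
    [0,0,0.5],
    [0,0,0.5],
    [0,0,0],
    [0,0,0]
  ],
  "twist": [0,0,0,0,0,0],
  "jaw": [0.1,0.1,0.1,0.1,0.1,0.1]
}}

```text
time: 34.75
position: [595.9, -36.5, 98.1]
eef_rot: [-0.0, 3.142, 0.0]
force: [0.5, -0.5, -2.7]
width: 24.9
finger_force: 20.0
```

Emit:
{"name": "play_rows", "arguments": {
  "slide": [
    [-0.3,0,0.5],
    [0,0,0.4],
    [0,0,0]
  ],
  "twist": [0,0,0],
  "jaw": [0.1,0.1,0.1]
}}

```text
time: 35.12
position: [596.5, -36.5, 97.9]
eef_rot: [-0.0, 3.141, 0.0]
force: [-1.5, 0.6, 4.2]
width: 25.7
finger_force: 20.0
```

Emit:
{"name": "play_rows", "arguments": {
  "slide": [
    [0,0,0],
    [0,0,0],
    [0,0,-20],
    [0,0,-43],
    [25,48,0],
    [25,48,0],
    [25,48,0],
    [25,48,0],
    [25,48,0],
    [25,48,0]
  ],
  "twist": [0,0,0,0,0,0,0,0,0,0],
  "jaw": [0.5,0.5,0.5,0.5,0.5,0.5,0.5,0.5,0.5,0.5]
}}

```text
time: 36.38
position: [445.2, 253.0, 160.2]
eef_rot: [0.0, 3.141, 0.0]
force: [1.0, 0.8, -1.1]
width: 46.0
finger_force: 0.0
```

Emit:
{"name": "play_rows", "arguments": {
  "slide": [
    [24.5,47.4,0],
    [0,0,0],
    [0,0,30],
    [0,0,18],
    [0,0,8],
    [0,0,2.5],
    [0,0,0],
    [0,0,0]
  ],
  "twist": [0,0,0,0,0,0,0,0],
  "jaw": [0.5,0.5,0.5,0.5,0.5,0.5,0.5,0.5]
}}

```text
time: 37.38
position: [422.1, 299.1, 102.3]
eef_rot: [-0.0, 3.141, 0.001]
force: [-0.3, -0.6, -0.6]
width: 45.8
finger_force: 0.0
```

Emit:
{"name": "play_rows", "arguments": {
  "slide": [
    [0,0,1],
    [0,0,0],
    [0,0,0],
    [0,0,0],
    [0,0,-10],
    [0,0,-25],
    [0,0,-40],
    [-8,-25,0],
    [-15,-45,0],
    [-20,-45,0]
  ],
  "twist": [0,0,0,0,0,0,0,0,0,0],
  "jaw": [0.5,0.1,0.1,0.1,0.1,0.1,0.1,0.1,0.1,0.1]
}}

```text
time: 38.62
position: [464.4, 182.8, 176.1]
eef_rot: [0.002, -3.142, -0.0]
force: [0.6, -0.5, -3.3]
width: 25.5
finger_force: 20.0
```

Emit:
{"name": "play_rows", "arguments": {
  "slide": [
    [-22,-45,0],
    [-22,-45,0],
    [-22,-45,0],
    [-15.9,-34.8,0],
    [0,0,30],
    [0,0,25],
    [0,0,15],
    [0,0,3],
    [0,0,0],
    [0,0,0]
  ],
  "twist": [0,0,0,0,0,0,0,0,0,0],
  "jaw": [0.1,0.1,0.1,0.1,0.1,0.1,0.1,0.1,0.1,0.1]
}}

```text
time: 39.88
position: [547.3, 14.3, 103.7]
eef_rot: [-0.0, 3.14, 0.0]
force: [-0.2, -0.7, -3.1]
width: 25.3
finger_force: 20.0
```

Emit:
{"name": "play_rows", "arguments": {
  "slide": [
    [0,0,2.5],
    [0,0,1],
    [0,0,0.5],
    [0,0,0],
    [0,0,0]
  ],
  "twist": [0,0,0,0,0],
  "jaw": [0.1,0.1,0.1,0.1,0.1]
}}

```text
time: 40.5
position: [546.5, 14.1, 98.7]
eef_rot: [-0.0, 3.142, 0.0]
force: [0.3, 0.7, -2.4]
width: 25.2
finger_force: 20.0
```

Emit:
{"name": "play_rows", "arguments": {
  "slide": [
    [-0.3,0,0.5],
    [0,0,0.4],
    [0,0,0]
  ],
  "twist": [0,0,0],
  "jaw": [0.1,0.1,0.1]
}}

```text
time: 40.88
position: [546.8, 14.1, 97.8]
eef_rot: [0.0, -3.142, 0.0]
force: [0.1, 0.7, -3.3]
width: 25.1
finger_force: 20.0
```

Emit:
{"name": "play_rows", "arguments": {
  "slide": [
    [0,0,0.4],
    [0,0,0.4],
    [0,0,0]
  ],
  "twist": [0,0,0],
  "jaw": [0.1,0.1,0.1]
}}

```text
time: 41.25
position: [547.3, 14.2, 97.8]
eef_rot: [-0.0, 3.14, 0.0]
force: [-1.9, 0.4, 5.2]
width: 25.2
finger_force: 20.0
```

Emit:
{"name": "play_rows", "arguments": {
  "slide": [
    [0,0,0],
    [0,0,0],
    [0,0,-20],
    [0,0,-43],
    [8,48,0],
    [9,50,0],
    [9,50,0],
    [9,50,0],
    [9,50,0],
    [6.1,42.2,0]
  ],
  "twist": [0,0,0,0,0,0,0,0,0,0],
  "jaw": [0.5,0.5,0.5,0.5,0.5,0.5,0.5,0.5,0.5,0.5]
}}

```text
time: 42.5
position: [495.9, 306.4, 159.8]
eef_rot: [0.002, -3.141, -0.0]
force: [-0.3, 0.1, -0.2]
width: 45.6
finger_force: 0.0
```

Emit:
{"name": "play_rows", "arguments": {
  "slide": [
    [0,0,0],
    [0,0,30],
    [0,0,18],
    [0,0,8],
    [0,0,2.5],
    [0,0,0],
    [0,0,0]
  ],
  "twist": [0,0,0,0,0,0,0],
  "jaw": [0.5,0.5,0.5,0.5,0.5,0.5,0.5]
}}

```text
time: 43.38
position: [497.1, 304.6, 102.2]
eef_rot: [-0.0, 3.141, 0.001]
force: [1.1, 0.3, 0.6]
width: 46.1
finger_force: 0.0
```

Emit:
{"name": "play_rows", "arguments": {
  "slide": [
    [0,0,0.5],
    [0,0,0],
    [0,0,0],
    [0,0,0],
    [0,0,-10],
    [0,0,-25],
    [0,0,-40],
    [-9,-25,0],
    [-16,-44,0],
    [-16,-44,0]
  ],
  "twist": [0,0,0,0,0,0,0,0,0,0],
  "jaw": [0.5,0.1,0.1,0.1,0.1,0.1,0.1,0.1,0.1,0.1]
}}

```text
time: 44.62
position: [537.7, 190.2, 176.2]
eef_rot: [0.002, -3.141, 0.0]
force: [0.5, -0.4, -3.4]
width: 25.3
finger_force: 20.0
```

Emit:
{"name": "play_rows", "arguments": {
  "slide": [
    [-16,-44,0],
    [-14,-40,0],
    [-9.9,-25.2,0],
    [0,0,30],
    [0,0,25],
    [0,0,15],
    [0,0,4],
    [0,0,1.5],
    [0,0,0],
    [0,0,0]
  ],
  "twist": [0,0,0,0,0,0,0,0,0,0],
  "jaw": [0.1,0.1,0.1,0.1,0.1,0.1,0.1,0.1,0.1,0.1]
}}

```text
time: 45.88
position: [578.1, 82.3, 101.2]
eef_rot: [-0.0, 3.14, 0.001]
force: [0.5, -0.4, -3.7]
width: 25.5
finger_force: 20.0
```

Emit:
{"name": "play_rows", "arguments": {
  "slide": [
    [0,0,1],
    [0,0,0.7],
    [0,0,0.4],
    [0,0,0],
    [0,0,0]
  ],
  "twist": [0,0,0,0,0],
  "jaw": [0.1,0.1,0.1,0.1,0.1]
}}

```text
time: 46.5
position: [577.6, 82.1, 98.4]
eef_rot: [-0.0, 3.142, 0.0]
force: [0.7, -0.5, -3.3]
width: 25.3
finger_force: 20.0
```

Emit:
{"name": "play_rows", "arguments": {
  "slide": [
    [0,0,0.4],
    [0,0,0.4],
    [0,0,0]
  ],
  "twist": [0,0,0],
  "jaw": [0.1,0.1,0.1]
}}

```text
time: 46.88
position: [577.9, 82.2, 98.1]
eef_rot: [-0.0, 3.141, 0.0]
force: [-1.1, 0.2, 1.6]
width: 25.2
finger_force: 20.0
```

Emit:
{"name": "play_rows", "arguments": {
  "slide": [
    [0,0,0],
    [0,0,0],
    [0,0,-20],
    [0,0,-45],
    [0,0,-45],
    [15,50,0],
    [15,55,0],
    [15,55,0],
    [15,55,0],
    [15,55,0]
  ],
  "twist": [0,0,0,0,0,0,0,0,0,0],
  "jaw": [0.5,0.5,0.5,0.5,0.5,0.5,0.5,0.5,0.5,0.5]
}}

```text
time: 48.12
position: [502.1, 353.9, 207.8]
eef_rot: [0.0, 3.141, 0.001]
force: [1.1, -0.3, -0.3]
width: 46.0
finger_force: 0.0
```

Emit:
{"name": "play_rows", "arguments": {
  "slide": [
    [30,55,0],
    [30,55,0],
    [30,55,0],
    [30,55,0],
    [0,0,0],
    [0,0,0]
  ],
  "twist": [0,0,0,0,0,0],
  "jaw": [0.5,0.5,0.5,0.5,0.5,0.5]
}}

```text
time: 48.88
position: [383.3, 571.0, 207.1]
eef_rot: [-0.0, 3.141, -0.002]
force: [0.3, -0.5, -0.3]
width: 46.2
finger_force: 0.0
```

```bash
sed -i 's/("bowl",(608,27))/("bowl",(512,-288))/' m1.py; python3 m1.py | grep -v -e board -e plate; python3 - <<'E'
from w import *
state(); a=cv2.imread("pics/top0.png"); b=robot.get_image("top")["frame"]; s=robot.get_image("scene")["frame"]
cv2.imwrite("pics/fin.png",np.hstack([cv2.resize(b[50:290,190:510],(400,300)),cv2.resize(s[80:370,140:480],(400,300))]))
E
```

```text
red [595.9 -37.8   6. ] 33.0 [np.float64(711.0)]
red [592.5 -36.3   0. ] 39.5 [np.float64(736.0)]
red [594.  -36.7   8.8] 109.0 [np.float64(711.0), np.float64(736.0)]
green [579.3  79.1   3.1] 91.2 [np.float64(523.0)]
green [574.9  82.    0. ] 67.6 [np.float64(707.0)]
green [576.4  81.    6.1] 203.6 [np.float64(523.0), np.float64(707.0)]
blue [547.8  11.7   3.2] 46.0 [np.float64(600.0)]
blue [543.1  13.9   0.6] 65.5 [np.float64(721.0)]
blue [545.1  13.4   6.4] 147.4 [np.float64(600.0), np.float64(721.0)]
bowl [ 512.3 -289.    17. ] 85.5 [np.float64(1094.0)]
bowl [ 509.4 -287.    18.3] 81.8 [np.float64(815.0)]
bowl [ 510.8 -288.3   17.1] 199.1 [np.float64(1094.0), np.float64(815.0)]
t 48.98 pos [384.7 569.9 207.6] yawx 179.84 z [ 0.001 -0.001 -1.   ] w 45.9 F [ 0.5 -0.4 -0.2]
```

View pics/fin.png

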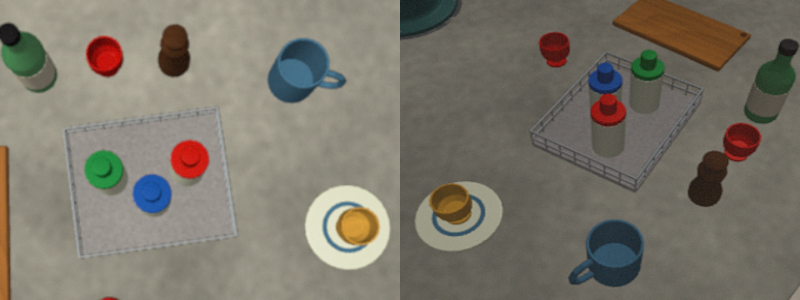

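The three canisters stand upright in the basket, each within about 1 mm of where the first fits put it. The bowl stands in the middle of the plate and the bystanders haven't moved, so I'll hand in.

```bash
python3 -c "
from station import robot
print(robot.hand_in())"
```

```text
the job is handed in; nothing more can be done
None
```

The job is handed in after about 49 s: the brass bowl is in the middle of the plate, and each canister is back in the basket within about 1 mm of its starting spot, as measured from the camera images.

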